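# Nest the baking moulds on their boards

## Task

Put the washed baking moulds away, keeping them upside down: nest the three round moulds in the middle of the round board and the two loaf moulds in the middle of the oblong board, lying lengthwise along it. In each set put the smallest down first and lower each next size over it, so that at the end every mould stands upright with its rim flat on the board, only the largest of each set showing. Leave the small white dish, the amber jar and the steel cup where they stand.

Things in the scene. Friction and masses are not known exactly. Their poses are not given: they have to be found in the camera images.
- round_small: Smallest round dark-steel baking mould standing upside down (closed end up, open rim down): a straight-sided cylinder 28 mm across, 40 mm high, walls 2.5 mm (inside 23 mm across, 37 mm deep), with a lip 1.5 mm wide and 3 mm high around the bottom rim. Origin: centre of the rim at the bottom; z up through the closed end.
- round_medium: Middle-sized round dark-steel baking mould standing upside down (closed end up, open rim down): a straight-sided cylinder 48 mm across, 52 mm high, walls 2.5 mm (inside 43 mm across, 49 mm deep), with a lip 1.5 mm wide and 3 mm high around the bottom rim. Origin: centre of the rim at the bottom; z up through the closed end.
- round_large: Largest round dark-steel baking mould standing upside down (closed end up, open rim down): a straight-sided cylinder 67 mm across, 64 mm high, walls 2.5 mm (inside 62 mm across, 61 mm deep), with a lip 1.5 mm wide and 3 mm high around the bottom rim. Origin: centre of the rim at the bottom; z up through the closed end.
- loaf_small: Smaller oblong dark-steel loaf mould standing upside down (closed end up, open rim down): a straight-sided box 62 mm long (its x axis), 34 mm wide (y), 40 mm high, walls 2.5 mm (inside 57 x 29 mm, 37 mm deep), with a lip 1.5 mm wide and 3 mm high around the bottom rim. Origin: centre of the rim at the bottom; z up through the closed end.
- loaf_large: Larger oblong dark-steel loaf mould standing upside down (closed end up, open rim down): a straight-sided box 92 mm long (its x axis), 58 mm wide (y), 64 mm high, walls 2.5 mm (inside 87 x 53 mm, 61 mm deep), with a lip 1.5 mm wide and 3 mm high around the bottom rim. Origin: centre of the rim at the bottom; z up through the closed end.
- round_board: Round wooden board fixed on the table, 130 mm across, 12 mm thick. Origin: centre of its underside, on the table; z up.
- oblong_board: Oblong wooden board fixed on the table, 150 mm long (its x axis), 110 mm wide (y), 12 mm thick. Origin: centre of its underside, on the table; z up.
- ramekin: Bystander, to be left alone: small white ceramic dish, 60 mm across, 34 mm high. Origin: centre of its underside.
- spice_jar: Bystander, to be left alone: closed amber glass jar, 38 mm across, 60 mm high. Origin: centre of its underside.
- steel_cup: Bystander, to be left alone: small open steel cup, 48 mm across, 45 mm high. Origin: centre of its underside.

How it is judged (in metres and radians):
At the end, for the whole second after the job is handed in: All five moulds still, released, closed end up (within 0.08 rad), rims on their own board (within about 4 mm), within 20 mm of its centre, loaf moulds within 0.3 rad of its length; each inside the next size of its set (centres within 18 mm) (horizontal distance between each of round_small, round_medium, round_large and round_board below 0.02 m and z of round_small in the frame of round_board between 0.008 and 0.0155 m and angle between each of round_small, round_medium, round_large, loaf_small, loaf_large's own z axis and vertical below 0.08 rad and linear speed of each of round_small, round_medium, round_large, loaf_small, loaf_large below 0.02 m/s and angular speed of each of round_small, round_medium, round_large, loaf_small, loaf_large below 0.2 rad/s and z of round_medium in the frame of round_board between 0.008 and 0.0155 m and z of round_large in the frame of round_board between 0.008 and 0.0155 m and horizontal distance between each of loaf_small, loaf_large and oblong_board below 0.02 m and z of loaf_small in the frame of oblong_board between 0.008 and 0.0155 m and angle between the x axis of each of loaf_small, loaf_large and the x axis of oblong_board, either way round below 0.3 rad and z of loaf_large in the frame of oblong_board between 0.008 and 0.0155 m and horizontal distance between round_small and round_medium below 0.018 m and horizontal distance between round_medium and round_large below 0.018 m and horizontal distance between loaf_small and loaf_large below 0.018 m); the robot touches nothing.
It fails at once if the ramekin was moved more than 30 mm or knocked over (distance of ramekin from where it was at the start of the episode above 0.03 m or angle between ramekin's own z axis and vertical above 0.5 rad).
It fails at once if the spice jar was moved more than 30 mm or knocked over (distance of spice_jar from where it was at the start of the episode above 0.03 m or angle between spice_jar's own z axis and vertical above 0.5 rad).
It fails at once if the steel cup was moved more than 30 mm or knocked over (distance of steel_cup from where it was at the start of the episode above 0.03 m or angle between steel_cup's own z axis and vertical above 0.5 rad).
It also fails if it takes over 128 s, if anything falls off the work surface, if the arm or the gripper's body presses on something with over 40 N, if the wrist force passes 120 N, or if a joint passes its speed limit or range.

## Robot

A 7-joint arm with a two-finger parallel gripper is mounted at the origin on the work surface. World frame = base frame: x ahead of the robot, y to its left, z up, the work surface at z = 0. Lengths are in m, angles in degrees, forces in N, time in s.
With the tool pointing down it reaches from about 0.425 to 0.875 m from the base axis. Payload 4.7 kg.
Tool frame: the origin (TCP) lies at the very end of the fingers, on their centre line; the grasp point (between the pads) lies 19 mm behind it; z points along the fingers, y is the direction in which the jaws open and shut (so a half turn about z gives the same grasp; the last joint's range is limited). The gripper opens to 87 mm and grips with 3 to 60 N. Pads are 19 mm wide; open, the fingers measure 117 mm over their backs; the gripper's body (75 mm by 190 mm) begins 51 mm behind the grasp point.
Start: joints at [-74.421, 18.392, -4.016, 83.108, 1.295, 78.541, -3.26], TCP at [0.166, 0.629, 0.223] pointing down, gripper open.
Joint ranges: [-163.93, 163.93], [-17.29, 119.83], [-79.2, 71.16], [3.27, 140.29], [-89.18, 269.18], [5.43, 117.66], [-154.24, 154.24]. Speed limits (degrees/s): [147.25, 147.25, 180, 180, 180, 180, 180].

## Interface

Orientations are given as [roll, pitch, yaw] about the fixed x, y, z axes, in that order (R = Rz(yaw) Ry(pitch) Rx(roll)).
In Python, from cell import env gives the robot as it stands.
- The arm moves only by the tool servo_tool, never from a script. Its argument "increments" is a list that holds one entry, the list of rows, each a list of 7 numbers: the shift along the tool's x, y, z in m, then the turn, a rotation vector about the tool's x, y, z in degrees, then the opening, from -1 (shut) to 1 (fully open). In form: [[[dx, dy, dz, rx, ry, rz, fingers], ...]]. A call has 1 to 20 rows; each row is the pose to reach, as a shift and turn from the pose commanded when the call began, along the tool's axes at that moment; what a row does not reach only later rows make up. A row lasts 1/10 s, in which the tool goes at most 50 mm and 8.59 degrees, less where a joint would pass 70% of its speed; a pose out of reach is approached as far as the arm can. A call with a gripper value outside its range is refused whole. The fingers move at their own pace and stop on an object; "squeeze" is the grip in N (left out, the last holds). Time passes only in rows, so rows that repeat a pose let the fingers close. It gives the time, the measured TCP pose, the force and the opening at its end, in the units of the state.
- env.get_obs(): the state, without advancing time (a new reading comes with each control period).
- env.read_camera(name): name is "side" or "top" or "wrist"; returns a dict with "frame" (480x640x3 uint8, blue, green, red), "intrinsics" (3x3 intrinsics, pixels), "D" ([k1, k2, p1, p2, k3] as OpenCV has them; the pictures are not rectified), "rvec" (rotation vector, rad) and "tvec" (3), from world to camera coordinates, as OpenCV has them. Camera axes: x right, y down, z forward; pixel columns grow to the right and rows downward; lengths in m; the calibration is good to about 2 mm. A picture is of the moment at which its call begins. There is no depth.
- env.sign_off(): hands the job in, once; it reports no verdict.
The state is a dict: "time_s": time; "qpos": joint angles; "joint_velocities": joint speeds; "effort": joint torques, N m; "tool_pos": TCP position; "tool_rot": TCP orientation; "force": force on the tool from outside, world axes, zero at the start; "wrist_torque": the same for the moment, N m; "grip_width": finger opening in m.
Only numpy, scipy, OpenCV 4.12 (cv2) and the standard library are available. Lean on these libraries where they do the work, as an engineer would, in place of code of your own. Each camera call takes 0.05 s, during which the arm holds its last target.

## Working session

There is one attempt and no reset: what is moved stays moved. The work goes in short steps, Python scripts to look and compute and a tool call to move; the robot and the scene stay as the last step left them, time stands still between calls to the robot, and variables do not carry over. Pictures are saved under pics/ and viewed, and the job is handed in when it is done.

Besides the shell and the picture viewer there is one more tool, called as name(argument=value, ...), one argument or row to a line, values as JSON. servo_tool: Moves the arm, as the interface text tells. Its arguments: {"type":"object","properties":{"increments":{"type":"array","items":{"type":"array","items":{"type":"array","items":{"type":"number"}}}},"squeeze":{"type":"number"}},"required":["increments"]}

```bash
ls; mkdir -p pics
python3 - <<'E'
from cell import env
import cv2
o=env.get_obs(); print(o)
for n in ["side","top","wrist"]:
    c=env.read_camera(n); cv2.imwrite(f"pics/{n}0.png",c["frame"]); print(n,c["intrinsics"].tolist(),c["D"],c["rvec"],c["tvec"])
E
```

```text
pics
{'time_s': 0.0, 'qpos': array([-74.42209667,  18.44184432,  -4.01403911,  83.17531123,
         1.29682535,  78.53899102,  -3.26121424]), 'joint_velocities': array([ 0.00613581, -0.05921251, -0.07843486,  0.04708616,  0.01088598,
       -0.12143614,  0.06512966]), 'effort': array([-4.48854435e-04, -4.91285455e+01, -4.04097615e-01, -3.12529778e+01,
       -6.39441842e-02,  4.39861254e-02,  1.96945653e-04]), 'tool_pos': array([0.16564741, 0.6279733 , 0.22142616]), 'tool_rot': array([-1.79889190e+02,  7.90296287e-03,  1.65229597e+02]), 'force': array([-0.31816354,  0.09449298, -0.24994621]), 'wrist_torque': array([-0.03104297, -0.01143279,  0.0031421 ]), 'grip_width': 0.08701756706711529}
side [[439.41797200670004, 0.0, 320.22664440537267], [0.0, 439.41797200670004, 237.75419093636128], [0.0, 0.0, 1.0]] [-0.0731509  0.         0.         0.         0.       ] [ 2.27014612 -0.77289995  0.29173179] [-0.43556785  0.25687532  0.80564913]
top [[440.70140202706915, 0.0, 312.0462255421501], [0.0, 440.70140202706915, 238.54773646568697], [0.0, 0.0, 1.0]] [0.03496548 0.         0.         0.         0.        ] [ 2.18596928 -2.20972784  0.07052992] [-0.01106221  0.54776329  0.88768905]
wrist [[407.3925365135103, 0.0, 321.4785867710944], [0.0, 407.3925365135103, 242.97533864794184], [0.0, 0.0, 1.0]] [-0.01434325  0.          0.          0.          0.        ] [-2.32189939 -1.7876428  -0.2280785 ] [-0.64869307 -0.03138176  0.39024629]
```

View pics/top0.png

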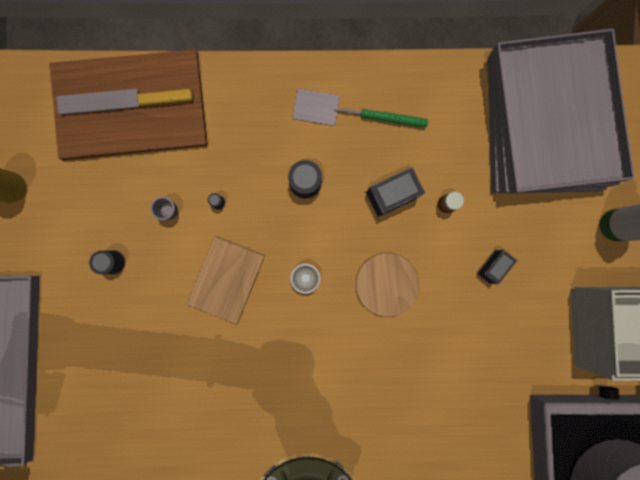

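View pics/side0.png

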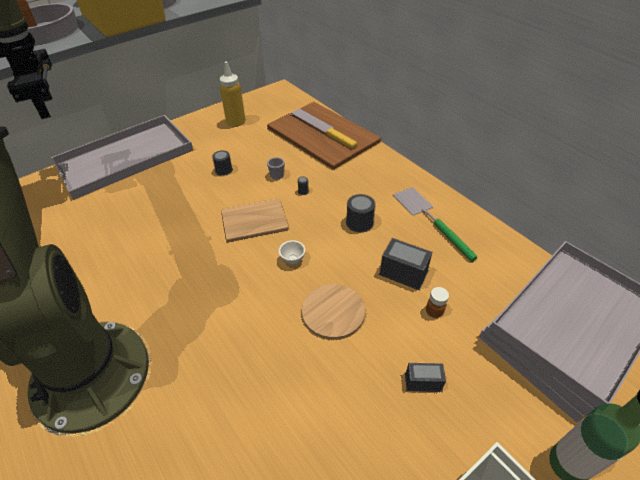

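View pics/wrist0.png

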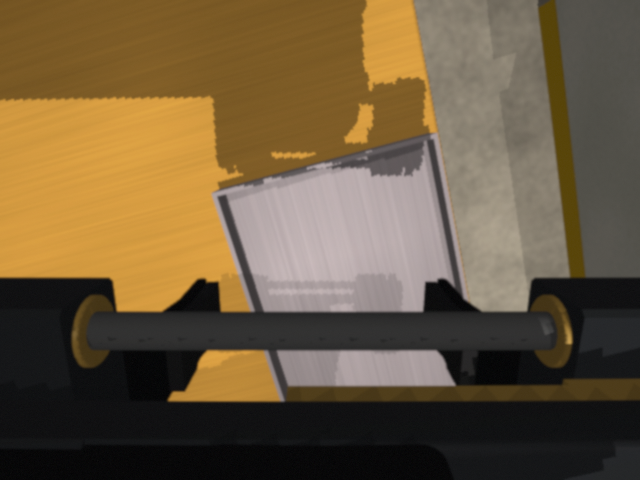

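The top view shows: round_medium (105,262), steel cup (164,209), round_small (216,201), oblong board (226,280), ramekin (305,278), round_large (305,178), loaf_large (395,192), jar (451,202), round board (387,285), loaf_small (497,266). The side view shows the same items. I'll enlarge crops to get pixel positions.

```bash
cat > h.py <<'E'
import numpy as np, cv2
from cell import env
def cam(n):
    c=env.read_camera(n); return c
def ray(c,px):
    K=np.array(c["intrinsics"]);D=np.array(c["D"])
    p=cv2.undistortPoints(np.array(px,float).reshape(-1,1,2),K,D).reshape(-1,2)
    R=cv2.Rodrigues(np.array(c["rvec"],float))[0];t=np.array(c["tvec"],float).ravel()
    o=-R.T@t
    d=(R.T@np.c_[p,np.ones(len(p))].T).T
    return o,d
def at_z(c,px,z):
    o,d=ray(c,px); return o+d*((z-o[2])/d[:,2])[:,None]
def tri(c1,p1,c2,p2):
    o1,d1=ray(c1,[p1]);o2,d2=ray(c2,[p2]);d1=d1[0]/np.linalg.norm(d1);d2=d2[0]/np.linalg.norm(d2)
    A=np.array([[d1@d1,-d1@d2],[d1@d2,-d2@d2]]);b=np.array([(o2-o1)@d1,(o2-o1)@d2])
    s=np.linalg.solve(A,b);a=o1+s[0]*d1;e=o2+s[1]*d2
    return (a+e)/2,np.linalg.norm(a-e)
def proj(c,P):
    return cv2.projectPoints(np.array(P,float).reshape(-1,3),np.array(c["rvec"],float),np.array(c["tvec"],float),np.array(c["intrinsics"]),np.array(c["D"]))[0].reshape(-1,2)
def crop(img,x0,y0,w,h,s):
    im=cv2.resize(img[y0:y0+h,x0:x0+w],None,fx=s,fy=s,interpolation=cv2.INTER_CUBIC)
    im=np.clip(im.astype(float)*1.5,0,255).astype(np.uint8)
    for k in range(0,w,10):
        cv2.line(im,(k*s,0),(k*s,6 if (x0+k)%50 else 14),(0,255,255),1)
        if (x0+k)%20==0: cv2.putText(im,str(x0+k),(k*s,24),0,.4,(0,255,255),1)
    for k in range(0,h,10):
        cv2.line(im,(0,k*s),(6,k*s),(0,255,255),1)
        if (y0+k)%20==0: cv2.putText(im,str(y0+k),(8,k*s+4),0,.4,(0,255,255),1)
    return im
E
python3 - <<'E'
import cv2
from h import *
t=cv2.imread('pics/top0.png');s=cv2.imread('pics/side0.png')
cv2.imwrite('pics/t_a.png',crop(t,80,180,190,150,4))
cv2.imwrite('pics/t_b.png',crop(t,280,150,190,150,4))
cv2.imwrite('pics/t_c.png',crop(t,340,230,190,100,4))
cv2.imwrite('pics/s_a.png',crop(s,200,140,190,145,4))
cv2.imwrite('pics/s_b.png',crop(s,290,230,190,150,4))
cv2.imwrite('pics/s_c.png',crop(s,380,280,100,125,4))
E
```

```text
(no output)
```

View pics/t_a.png

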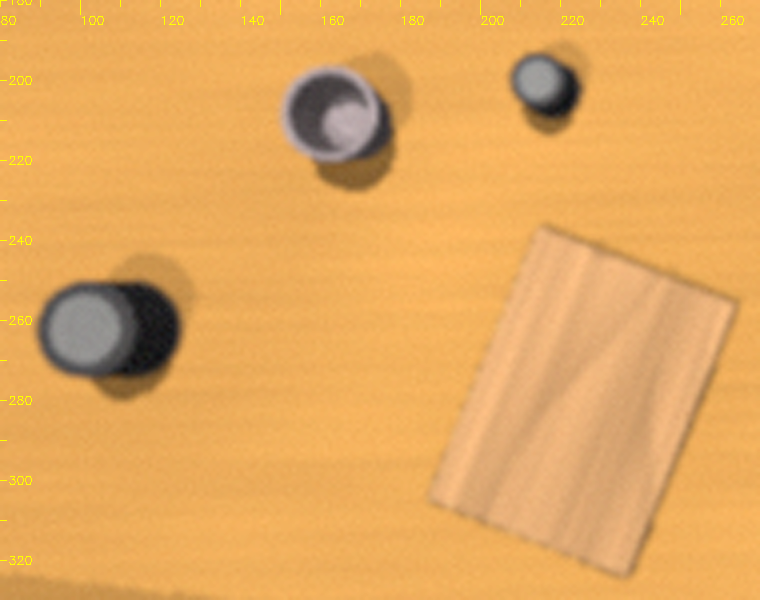

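View pics/t_b.png

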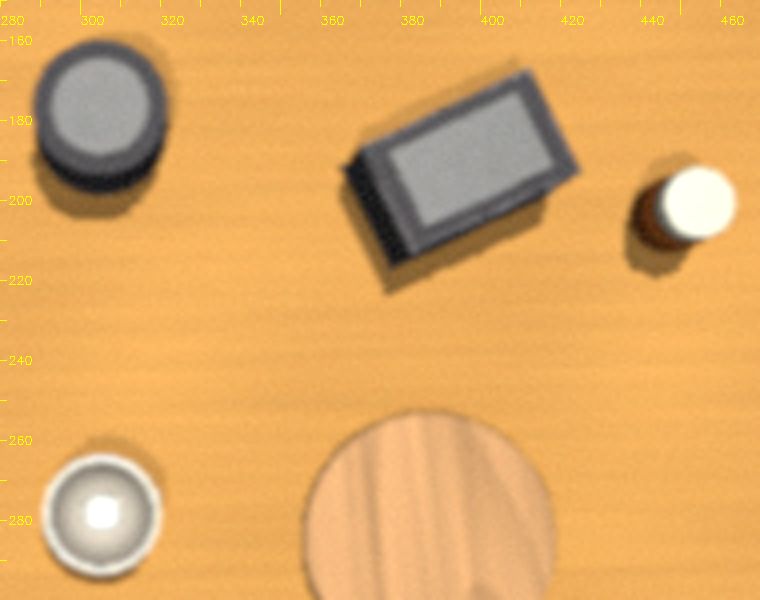

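View pics/t_c.png

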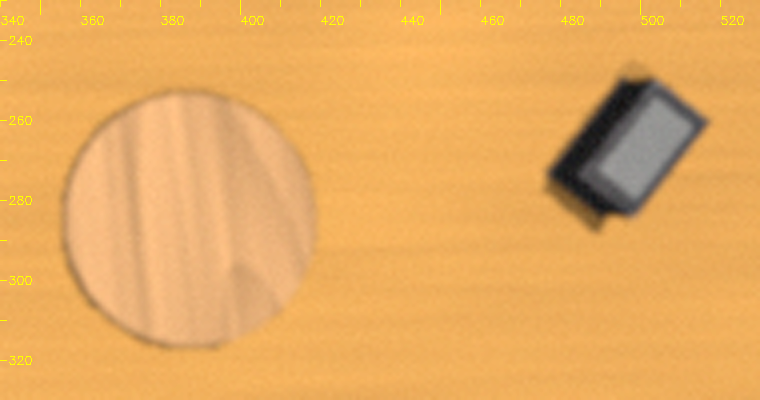

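View pics/s_a.png

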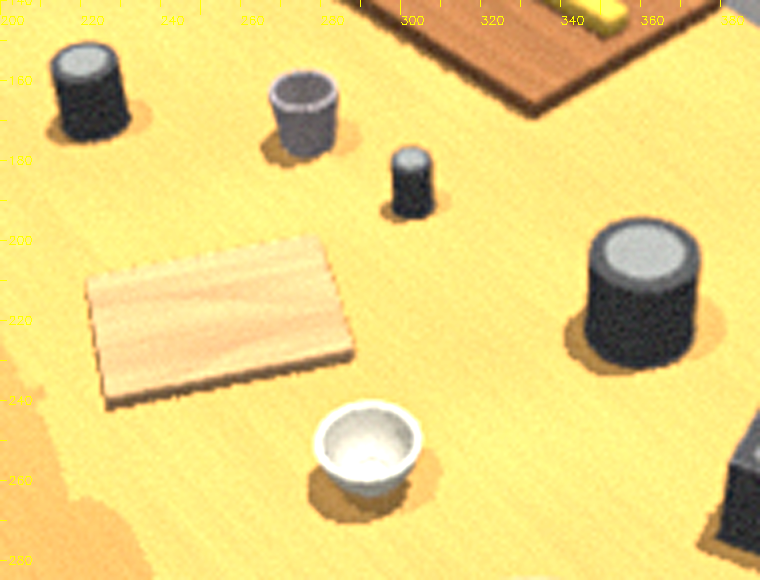

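View pics/s_b.png

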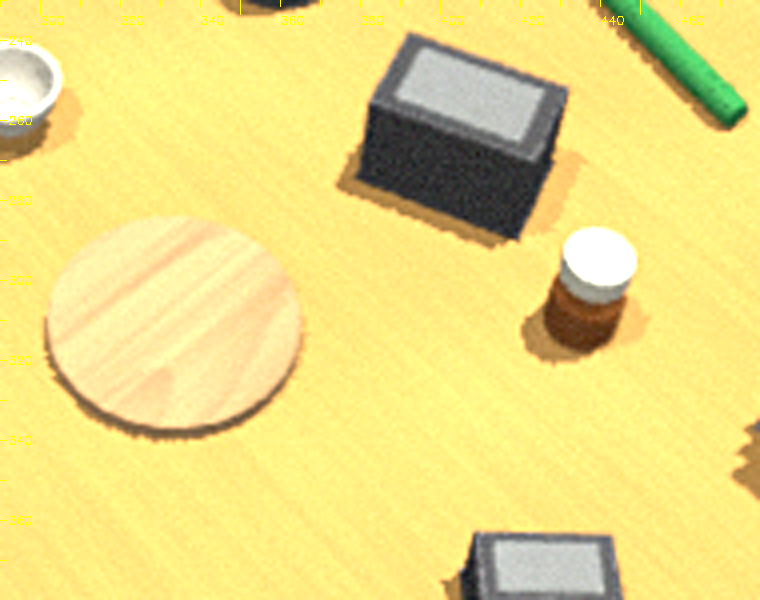

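View pics/s_c.png

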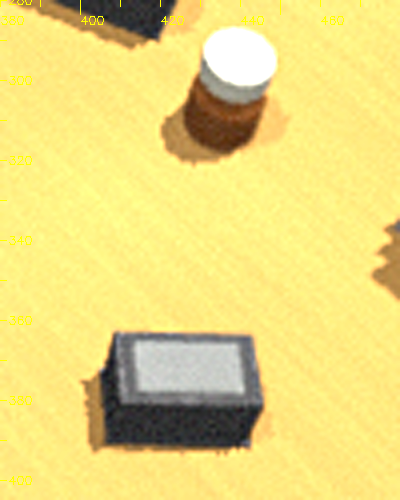

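Run:
```python
from h import *
import pickle
c1=cam("top");c2=cam("side")
T=dict(rm=((101,262),(221,155.2)),rs=((214.6,199.4),(302.4,179.1)),rl=((304.6,176.1),(360.8,202.4)),
 ll=((397.3,189.6),(407.1,253.3)),ls=((501.1,266.4),(426.4,371.6)),jar=((454.4,200.4),(439.1,293.9)),ram=((305.1,278.4),(381.5-90+.1,251)),
 cup=((162.6,207.9),(275.6,162.6)),rb=((387,284.4),(333,310.1)))
for k,(a,b) in T.items():
    P,e=tri(c1,a,c2,b); print(k,P.round(4),round(e,4),'r',round(np.hypot(*P[:2]),3))
ob1=[(215.9,236.1),(264.4,254.6),(236.6,324.1),(186.9,304.4)]
ob2=[(279.1,199.1),(288.1,227.1),(226.4,239.6),(220.9,210.1)]
Q=[]
for a,b in zip(ob1,ob2):
    P,e=tri(c1,a,c2,b);Q.append(P);print(P.round(4),round(e,4))
Q=np.array(Q);print(Q.mean(0)); 
for i,j in((0,3),(1,2),(0,1),(3,2)):
    d=Q[j]-Q[i];print(i,j,np.linalg.norm(d),np.degrees(np.arctan2(d[1],d[0])))
O=lambda l,x,y:[(x+a/4-.375,y+b/4-.375) for a,b in l]
for n,z,cc,l in (('ll top',.064,c1,O([(362,150),(527,69),(581,172),(410,258)],280,150)),('ll side',.064,c2,O([(371,102),(412,34),(568,90),(534,158)],290,230)),
  ('ls top',.04,c1,O([(653,80),(709,122),(633,215),(578,172)],340,230)),('ls side',.04,c2,O([(116,334),(250,336),(263,404),(106,403)],380,280))):
    P=at_z(cc,l,z);print(n,P.mean(0).round(4))
    for i in range(4):
        d=P[(i+1)%4]-P[i];print('  ',P[i].round(4),np.linalg.norm(d).round(4),np.degrees(np.arctan2(d[1],d[0])).round(1))
```

```text
rm [0.505  0.3929 0.0499] 0.0014 r 0.64
rs [0.6257 0.1767 0.0417] 0.0012 r 0.65
rl [ 0.6666 -0.0031  0.0649] 0.0009 r 0.667
ll [ 0.6384 -0.1835  0.0642] 0.0006 r 0.664
ls [ 0.4863 -0.3895  0.0406] 0.0021 r 0.623
jar [ 0.6163 -0.2952  0.0593] 0.0016 r 0.683
ram [ 0.4668 -0.002   0.0299] 0.0003 r 0.467
cup [0.6097 0.2788 0.0422] 0.0007 r 0.67
rb [ 0.4517 -0.1697  0.0076] 0.001 r 0.482
[0.5541 0.1811 0.0091] 0.0022
[0.5148 0.082  0.0096] 0.0028
[0.3755 0.1381 0.0097] 0.0
[0.4158 0.2397 0.0072] 0.0013
[0.46505682 0.16025061 0.00891539]
0 3 0.150229450929564 157.03621754450495
1 2 0.1501601997204641 158.02882917127138
0 1 0.1067158903379272 -111.66320574873829
3 2 0.10934447855333902 -111.65232357004498
ll top [ 0.6376 -0.1834  0.064 ]
   [ 0.6442 -0.1309  0.064 ] 0.0901 -64.4
   [ 0.6831 -0.2121  0.064 ] 0.0568 -153.7
   [ 0.6322 -0.2373  0.064 ] 0.0935 116.1
   [ 0.591  -0.1533  0.064 ] 0.0577 22.9
ll side [ 0.6384 -0.1836  0.064 ]
   [ 0.5939 -0.155   0.064 ] 0.0558 23.7
   [ 0.645  -0.1325  0.064 ] 0.0882 -65.6
   [ 0.6814 -0.2128  0.064 ] 0.0526 -156.2
   [ 0.6333 -0.2341  0.064 ] 0.0884 116.5
ls top [ 0.487  -0.3891  0.04  ]
   [ 0.5202 -0.3951  0.04  ] 0.034 -128.3
   [ 0.4992 -0.4218  0.04  ] 0.0599 139.4
   [ 0.4537 -0.3829  0.04  ] 0.0339 50.8
   [ 0.4751 -0.3567  0.04  ] 0.0593 -40.4
ls side [ 0.4842 -0.3882  0.04  ]
   [ 0.4728 -0.3578  0.04  ] 0.0595 -39.3
   [ 0.5188 -0.3955  0.04  ] 0.0323 -127.6
   [ 0.4991 -0.421   0.04  ] 0.0679 141.2
   [ 0.4462 -0.3785  0.04  ] 0.0337 37.9
```

```bash
cat >> h.py <<'E'
from scipy.spatial.transform import Rotation as Rn
def inc(p0,psi0,p1,psi1):
    R=Rn.from_euler('xyz',[180,0,psi0],degrees=True)
    d=R.inv().apply(np.array(p1)-np.array(p0))
    r=(psi0-psi1+180)%360-180
    print('inc',d.round(4),'rz',round(r,2),'dist',np.linalg.norm(d).round(3))
E
python3 - <<'E'
from h import *
c1=cam("top");c2=cam("side")
T=dict(rm=(.052,(101,262),(221,155.2)),rs=(.04,(214.6,199.4),(302.4,179.1)),rl=(.064,(304.6,176.1),(360.8,202.4)),rb=(.012,(387,284.4),(333,310.1)))
for k,(z,a,b) in T.items(): print(k,at_z(c1,[a],z).round(4),at_z(c2,[b],z).round(4))
ob1=[(215.9,236.1),(264.4,254.6),(236.6,324.1),(186.9,304.4)]
ob2=[(279.1,199.1),(288.1,227.1),(226.4,239.6),(220.9,210.1)]
print(at_z(c1,ob1,.012).mean(0),at_z(c2,ob2,.012).mean(0))
inc([.166,.629,.223],165.2,[.625,.177,.14],90)
E
```

```text
rm [[0.5044 0.3924 0.052 ]] [[0.5044 0.3895 0.052 ]]
rs [[0.6265 0.1767 0.04  ]] [[0.6264 0.1788 0.04  ]]
rl [[ 0.6671 -0.0033  0.064 ]] [[ 0.6669 -0.0022  0.064 ]]
rb [[ 0.4523 -0.1692  0.012 ]] [[ 0.4494 -0.1717  0.012 ]]
[0.46584123 0.15919924 0.012     ] [0.46306844 0.15764894 0.012     ]
inc [-0.5592 -0.3198  0.083 ] rz 75.2 dist 0.65
```

servo_tool(
  increments=[
    [[-0.559, -0.32, 0.073, 0, 0, 75.2, 1], [-0.559, -0.32, 0.073, 0, 0, 75.2, 1], [-0.559, -0.32, 0.073, 0, 0, 75.2, 1], [-0.559, -0.32, 0.073, 0, 0, 75.2, 1], [-0.559, -0.32, 0.073, 0, 0, 75.2, 1], [-0.559, -0.32, 0.073, 0, 0, 75.2, 1], [-0.559, -0.32, 0.073, 0, 0, 75.2, 1], [-0.559, -0.32, 0.073, 0, 0, 75.2, 1], [-0.559, -0.32, 0.073, 0, 0, 75.2, 1], [-0.559, -0.32, 0.073, 0, 0, 75.2, 1], [-0.559, -0.32, 0.073, 0, 0, 75.2, 1], [-0.559, -0.32, 0.073, 0, 0, 75.2, 1], [-0.559, -0.32, 0.073, 0, 0, 75.2, 1], [-0.559, -0.32, 0.073, 0, 0, 75.2, 1], [-0.559, -0.32, 0.073, 0, 0, 75.2, 1], [-0.559, -0.32, 0.073, 0, 0, 75.2, 1], [-0.559, -0.32, 0.073, 0, 0, 75.2, 1]],
  ],
  squeeze=25,
)

```text
time_s: 2.05
tool_pos: [0.6238, 0.179, 0.1498]
tool_rot: [-180.0, -0.1, 90.2]
force: [-0.0, 0.3, -0.3]
grip_width: 0.0875
```

Run:
```python
from h import *
c=cam("wrist");im=c["frame"].copy();o=env.get_obs();print(o['tool_pos'],o['tool_rot'],o['joint_velocities'].round(2))
print(proj(c,[[.6264,.1778,.04],[*o['tool_pos']]]))
cv2.imwrite('pics/w1.png',im)
```

```text
[0.62384551 0.17876805 0.14986697] [-1.79999149e+02 -6.60462389e-02  9.02089767e+01] [ 0.02  0.02  0.39 -0.01  0.15  0.02  0.08]
[[324.02371481 240.23597704]
 [319.78202832 300.18303634]]
```

View pics/w1.png

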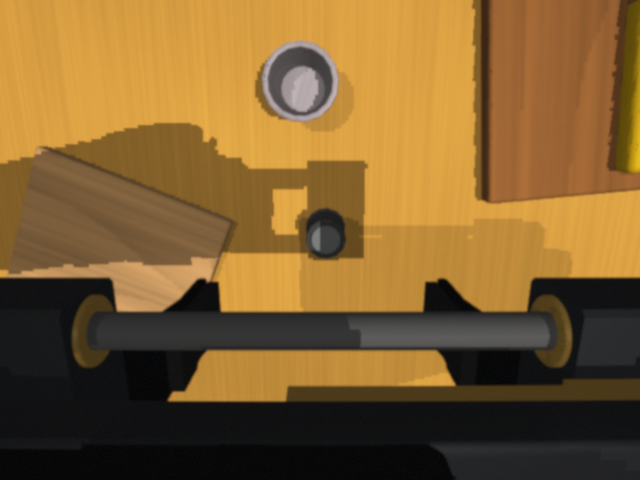

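The wrist view shows round_small's top centred near (325,239), where I predicted (324,240). I'll descend and grip.

servo_tool(
  increments=[
    [[-0.001, 0.0025, 0.04, 0, 0, 0, 1], [-0.001, 0.0025, 0.08, 0, 0, 0, 1], [-0.001, 0.0025, 0.11, 0, 0, 0, 1], [-0.001, 0.0025, 0.13, 0, 0, 0, 1], [-0.001, 0.0025, 0.138, 0, 0, 0, 1], [-0.001, 0.0025, 0.138, 0, 0, 0, 1], [-0.001, 0.0025, 0.138, 0, 0, 0, -1], [-0.001, 0.0025, 0.138, 0, 0, 0, -1], [-0.001, 0.0025, 0.138, 0, 0, 0, -1], [-0.001, 0.0025, 0.138, 0, 0, 0, -1], [-0.001, 0.0025, 0.138, 0, 0, 0, -1], [-0.001, 0.0025, 0.138, 0, 0, 0, -1], [-0.001, 0.0025, 0.138, 0, 0, 0, -1], [-0.001, 0.0025, 0.138, 0, 0, 0, -1]],
  ],
  squeeze=25,
)

```text
time_s: 3.5
tool_pos: [0.6272, 0.1756, 0.0115]
tool_rot: [-180.0, -0.0, 90.0]
force: [-0.3, -0.5, 0.6]
grip_width: 0.0308
```

servo_tool(
  increments=[
    [[0, 0, 0, 0, 0, 0, -1], [0, 0, 0, 0, 0, 0, -1], [0, 0, 0, 0, 0, 0, -1]],
  ],
)

```text
time_s: 3.8
tool_pos: [0.6272, 0.1755, 0.0115]
tool_rot: [-180.0, 0.0, 90.0]
force: [0.1, 0.2, 1.0]
grip_width: 0.0264
```

servo_tool(
  increments=[
    [[0, 0, -0.02, 0, 0, 0, -1], [0, 0, -0.06, 0, 0, 0, -1], [0, 0, -0.1, 0, 0, 0, -1], [-0.05, -0.02, -0.12, 0, 0, 0, -1], [-0.346, -0.176, -0.12, 0, 0, 0, -1], [-0.346, -0.176, -0.12, 0, 0, 0, -1], [-0.346, -0.176, -0.12, 0, 0, 0, -1], [-0.346, -0.176, -0.12, 0, 0, 0, -1], [-0.346, -0.176, -0.12, 0, 0, 0, -1], [-0.346, -0.176, -0.12, 0, 0, 0, -1], [-0.346, -0.176, -0.12, 0, 0, 0, -1], [-0.346, -0.176, -0.12, 0, 0, 0, -1], [-0.346, -0.176, -0.12, 0, 0, 0, -1], [-0.346, -0.176, -0.12, 0, 0, 0, -1]],
  ],
)

```text
time_s: 5.2
tool_pos: [0.452, -0.1692, 0.1316]
tool_rot: [180.0, -0.0, 90.1]
force: [-0.1, -1.0, -0.5]
grip_width: 0.0268
```

Run:
```python
from h import *
c=cam("wrist");im=c["frame"].copy();o=env.get_obs();print(o['tool_pos'],o['tool_rot'],o['force'],o['grip_width'])
cv2.imwrite('pics/w2.png',im)
c=cam("side");cv2.imwrite('pics/s2.png',c['frame'])
```

```text
[ 0.45212268 -0.16902385  0.13151881] [ 1.79992266e+02 -1.40855787e-02  9.01749423e+01] [ 0.42869291 -1.55365453 -0.97873884] 0.02651924981532135
```

View pics/w2.png

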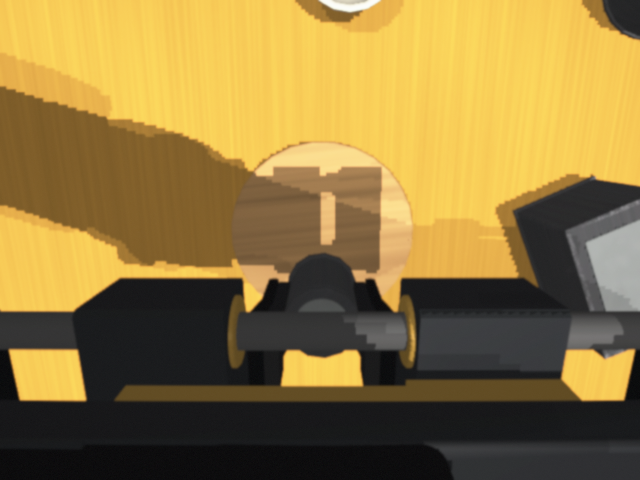

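View pics/s2.png

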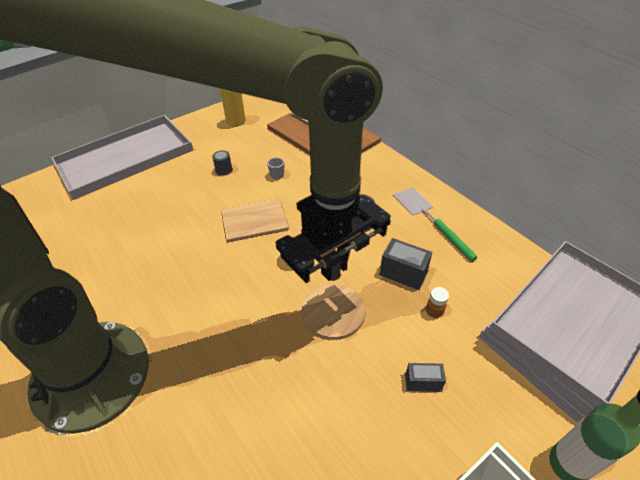

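Run:
```python
from h import *
c=cam("wrist")
print(at_z(c,[(232,231),(413,231),(322.5,141),(322.5,231.5)],.012).round(4))
```

```text
[[ 0.3892 -0.1661  0.012 ]
 [ 0.5182 -0.1658  0.012 ]
 [ 0.4535 -0.1038  0.012 ]
 [ 0.4537 -0.1663  0.012 ]]
```

Round_small is held (cylinder at (320,300)) and the board centre is near (322,231), which agrees with the first measurement. I'll lower and release.

servo_tool(
  increments=[
    [[-0.002, 0.0, 0.03, 0, 0, 0, -1], [-0.002, 0.0, 0.06, 0, 0, 0, -1], [-0.002, 0.0, 0.085, 0, 0, 0, -1], [-0.002, 0.0, 0.1, 0, 0, 0, -1], [-0.002, 0.0, 0.107, 0, 0, 0, -1], [-0.002, 0.0, 0.1075, 0, 0, 0, -1], [-0.002, 0.0, 0.1075, 0, 0, 0, -1]],
  ],
)

```text
time_s: 6.05
tool_pos: [0.4521, -0.1722, 0.0243]
tool_rot: [180.0, 0.0, 90.1]
force: [0.1, -0.2, -0.7]
grip_width: 0.0266
```

servo_tool(
  increments=[
    [[0, 0, 0, 0, 0, 0, 1], [0, 0, 0, 0, 0, 0, 1], [0, 0, 0, 0, 0, 0, 1], [0, 0, 0, 0, 0, 0, 1], [0, 0, 0, 0, 0, 0, 1], [0, 0, -0.03, 0, 0, 0, 1], [0, 0, -0.08, 0, 0, 0, 1], [0, 0, -0.126, 0, 0, 0, 1], [0, 0, -0.126, 0, 0, 0, 1]],
  ],
)

```text
time_s: 6.95
tool_pos: [0.4556, -0.1739, 0.1563]
tool_rot: [179.3, 0.0, 90.0]
force: [0.3, 0.3, -0.4]
grip_width: 0.085
```

Run:
```python
from h import *
c=cam("wrist");im=c["frame"].copy();o=env.get_obs();print(o['tool_pos'],o['tool_rot'],o['force'],o['grip_width'])
cv2.imwrite('pics/w3.png',im)
print(proj(c,[[.452,-.17,.052]]))
```

```text
[ 0.45380247 -0.17308122  0.15333821] [ 1.79584825e+02 -3.15723326e-03  9.00355955e+01] [-0.61423945  0.62094865 -0.4916153 ] 0.08588584064195573
[[312.98892192 234.69597272]]
```

View pics/w3.png

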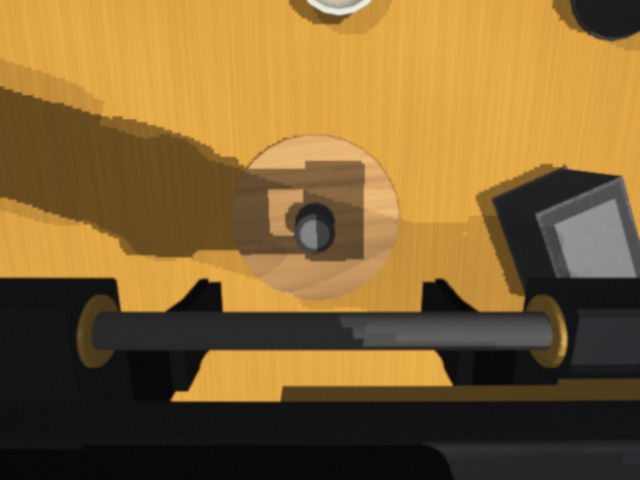

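round_small stands upright on the board, with its top centred near (314,231). On to round_medium.

servo_tool(
  increments=[
    [[0.563, 0.052, 0, 0, 0, 0, 1], [0.563, 0.052, 0, 0, 0, 0, 1], [0.563, 0.052, 0, 0, 0, 0, 1], [0.563, 0.052, 0, 0, 0, 0, 1], [0.563, 0.052, 0, 0, 0, 0, 1], [0.563, 0.052, 0, 0, 0, 0, 1], [0.563, 0.052, 0, 0, 0, 0, 1], [0.563, 0.052, 0, 0, 0, 0, 1], [0.563, 0.052, 0, 0, 0, 0, 1], [0.563, 0.052, 0, 0, 0, 0, 1], [0.563, 0.052, 0, 0, 0, 0, 1], [0.563, 0.052, 0, 0, 0, 0, 1], [0.563, 0.052, 0, 0, 0, 0, 1], [0.563, 0.052, 0, 0, 0, 0, 1], [0.563, 0.052, 0, 0, 0, 0, 1], [0.563, 0.052, 0, 0, 0, 0, 1]],
  ],
)

```text
time_s: 8.6
tool_pos: [0.5038, 0.3884, 0.1502]
tool_rot: [180.0, 0.0, 89.9]
force: [-0.3, -0.3, -0.1]
grip_width: 0.087
```

Run:
```python
from h import *
c=cam("wrist");im=c["frame"].copy();o=env.get_obs();print(o['tool_pos'],o['tool_rot'],o['force'],o['grip_width'])
cv2.imwrite('pics/w4.png',im)
print(proj(c,[[.5044,.391,.052]]))
c=cam("top");print(proj(c,[[.4525,-.169,.052]]))
cv2.imwrite('pics/t4.png',crop(c['frame'],340,230,140,100,5))
```

```text
[0.50366803 0.3888156  0.15036048] [1.79985459e+02 3.08534570e-03 8.98904642e+01] [-0.85802163 -0.56888763  0.36993073] 0.08707401324031962
[[321.08569331 238.74323912]]
[[390.55630509 285.29624241]]
```

View pics/w4.png

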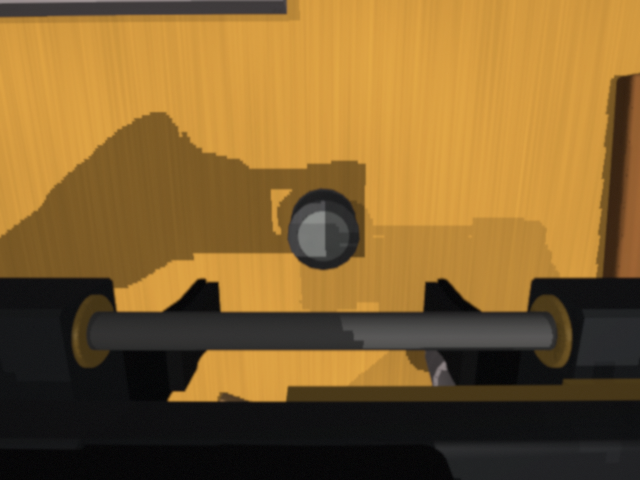

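View pics/t4.png

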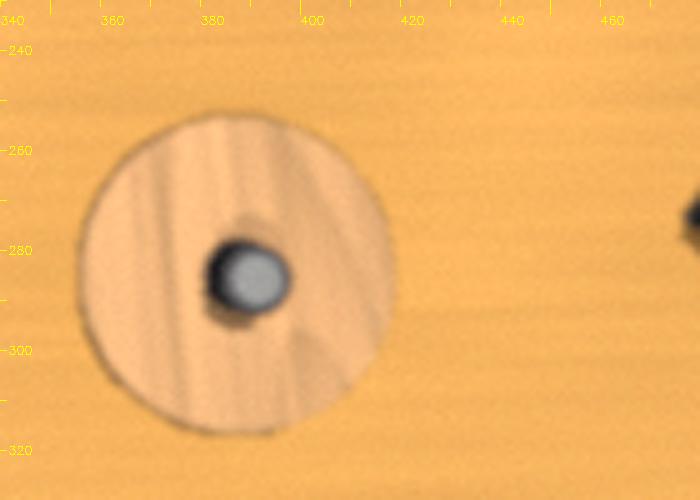

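In the top view round_small's centre is (390.6,285.4), exactly where predicted for (0.4525,-0.169). round_medium's top is at (324,233) in the wrist view, about 2 mm further in y than assumed. Gripping it now.

servo_tool(
  increments=[
    [[0.002, 0.0015, 0.04, 0, 0, 0, 1], [0.002, 0.0015, 0.08, 0, 0, 0, 1], [0.002, 0.0015, 0.11, 0, 0, 0, 1], [0.002, 0.0015, 0.125, 0, 0, 0, 1], [0.002, 0.0015, 0.132, 0, 0, 0, 1], [0.002, 0.0015, 0.132, 0, 0, 0, 1], [0.002, 0.0015, 0.132, 0, 0, 0, -1], [0.002, 0.0015, 0.132, 0, 0, 0, -1], [0.002, 0.0015, 0.132, 0, 0, 0, -1], [0.002, 0.0015, 0.132, 0, 0, 0, -1], [0.002, 0.0015, 0.132, 0, 0, 0, -1], [0.002, 0.0015, 0.132, 0, 0, 0, -1], [0.002, 0.0015, 0.132, 0, 0, 0, -1], [0.002, 0.0015, 0.132, 0, 0, 0, -1]],
  ],
  squeeze=25,
)

```text
time_s: 10.1
tool_pos: [0.5047, 0.3926, 0.0183]
tool_rot: [180.0, -0.0, 90.0]
force: [0.2, -0.1, 2.5]
grip_width: 0.0472
```

servo_tool(
  increments=[
    [[0, 0, -0.01, 0, 0, 0, -1], [0, 0, -0.04, 0, 0, 0, -1], [0, 0, -0.08, 0, 0, 0, -1], [-0.03, -0.003, -0.115, 0, 0, 0, -1], [-0.562, -0.052, -0.115, 0, 0, 0, -1], [-0.562, -0.052, -0.115, 0, 0, 0, -1], [-0.562, -0.052, -0.115, 0, 0, 0, -1], [-0.562, -0.052, -0.115, 0, 0, 0, -1], [-0.562, -0.052, -0.115, 0, 0, 0, -1], [-0.562, -0.052, -0.115, 0, 0, 0, -1], [-0.562, -0.052, -0.115, 0, 0, 0, -1], [-0.562, -0.052, -0.115, 0, 0, 0, -1], [-0.562, -0.052, -0.115, 0, 0, 0, -1], [-0.562, -0.052, -0.115, 0, 0, 0, -1], [-0.562, -0.052, -0.115, 0, 0, 0, -1], [-0.562, -0.052, -0.115, 0, 0, 0, -1], [-0.562, -0.052, -0.115, 0, 0, 0, -1], [-0.562, -0.052, -0.115, 0, 0, 0, -1], [-0.562, -0.052, -0.115, 0, 0, 0, -1]],
  ],
)

```text
time_s: 12.0
tool_pos: [0.4532, -0.1678, 0.133]
tool_rot: [-180.0, -0.0, 90.2]
force: [-0.5, 0.6, -0.4]
grip_width: 0.0472
```

Run:
```python
from h import *
o=env.get_obs();print(o['tool_pos'],o['tool_rot'],o['force'],o['grip_width'])
c=cam("wrist");im=c["frame"].copy()
cv2.imwrite('pics/w5.png',im)
p=o['tool_pos']; print(proj(c,[[p[0],p[1],p[2]-.018+.052],[p[0],p[1],p[2]-.018],[p[0]+.0255,p[1],p[2]-.018],[p[0]-.0255,p[1],p[2]-.018],[p[0],p[1]+.0255,p[2]-.018]]).round(1))
```

```text
[ 0.45322161 -0.16782777  0.13304529] [-1.79999220e+02 -3.41246618e-02  9.01977054e+01] [-0.50921588  0.61997791 -0.3890489 ] 0.04716355993447972
[[319.2 337.2]
 [319.7 285.1]
 [373.6 285.2]
 [265.8 284.9]
 [319.8 232.5]]
```

View pics/w5.png

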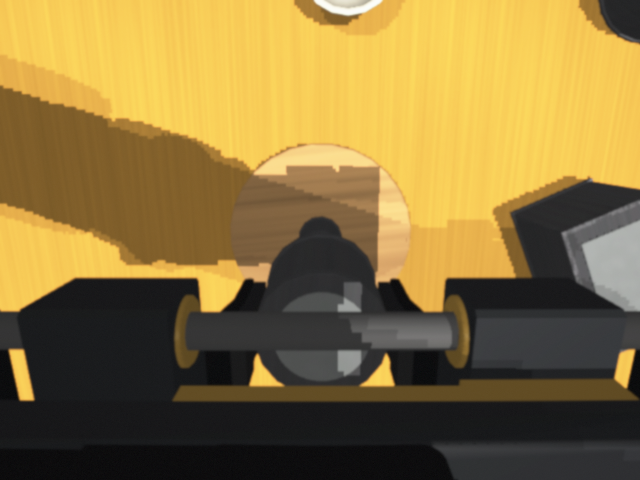

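round_medium is held centred (rim far edge at y≈232 as predicted, x extent 266–378), above round_small. I'll lower it.

servo_tool(
  increments=[
    [[-0.001, -0.001, 0.02, 0, 0, 0, -1], [-0.001, -0.001, 0.04, 0, 0, 0, -1], [-0.001, -0.001, 0.055, 0, 0, 0, -1], [-0.001, -0.001, 0.07, 0, 0, 0, -1], [-0.001, -0.001, 0.085, 0, 0, 0, -1], [-0.001, -0.001, 0.095, 0, 0, 0, -1], [-0.001, -0.001, 0.102, 0, 0, 0, -1], [-0.001, -0.001, 0.102, 0, 0, 0, -1]],
  ],
)

```text
time_s: 12.85
tool_pos: [0.452, -0.1702, 0.0307]
tool_rot: [-180.0, 0.0, 90.1]
force: [0.6, 0.1, 0.4]
grip_width: 0.0468
```

servo_tool(
  increments=[
    [[0, 0, 0, 0, 0, 0, 1], [0, 0, 0, 0, 0, 0, 1], [0, 0, 0, 0, 0, 0, 1], [0, 0, 0, 0, 0, 0, 1], [0, 0, -0.03, 0, 0, 0, 1], [0, 0, -0.08, 0, 0, 0, 1], [0, 0, -0.13, 0, 0, 0, 1], [0.167, 0.215, -0.13, 0, 0, 0, 1], [0.167, 0.215, -0.13, 0, 0, 0, 1], [0.167, 0.215, -0.13, 0, 0, 0, 1], [0.167, 0.215, -0.13, 0, 0, 0, 1], [0.167, 0.215, -0.13, 0, 0, 0, 1], [0.167, 0.215, -0.13, 0, 0, 0, 1], [0.167, 0.215, -0.13, 0, 0, 0, 1], [0.167, 0.215, -0.13, 0, 0, 0, 1]],
  ],
)

```text
time_s: 14.35
tool_pos: [0.6665, -0.0037, 0.1605]
tool_rot: [-179.9, 0.1, 90.1]
force: [-0.2, -0.1, 0.3]
grip_width: 0.0868
```

Run:
```python
from h import *
c=cam("wrist");im=c["frame"].copy();o=env.get_obs();print(o['tool_pos'],o['tool_rot'],o['force'],o['grip_width'])
cv2.imwrite('pics/w6.png',im)
print(proj(c,[[.667,-.0028,.064],[.667+.0335,-.0028,.064],[.667,-.0028+.0335,.064]]).round(1))
c=cam("top");print(proj(c,[[.4525,-.169,.064]]))
cv2.imwrite('pics/t6.png',crop(c['frame'],340,230,140,100,5))
c=cam("side");print(proj(c,[[.4525,-.169,.064]]))
cv2.imwrite('pics/s6.png',crop(c['frame'],280,230,150,120,5))
```

```text
[ 0.6661032  -0.00472866  0.16090844] [-1.79950056e+02  5.36719136e-02  8.99588090e+01] [ 0.45086076 -1.30377664  0.2324414 ] 0.08669232568143043
[[321.1 241.8]
 [372.  241.8]
 [321.1 191. ]]
[[391.72036654 285.61357797]]
[[333.57940645 293.06045386]]
```

View pics/w6.png

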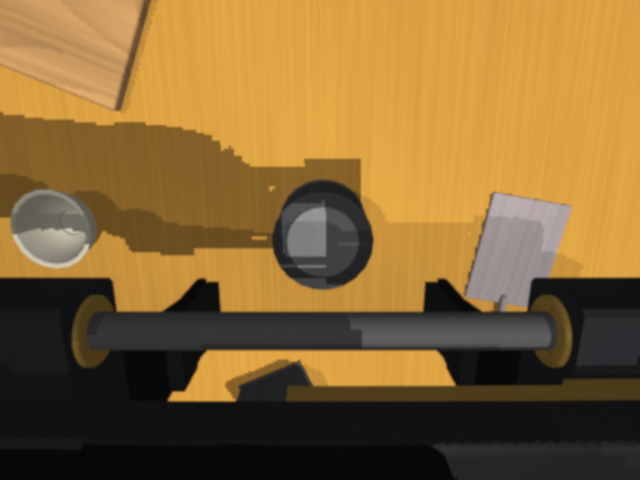

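View pics/t6.png

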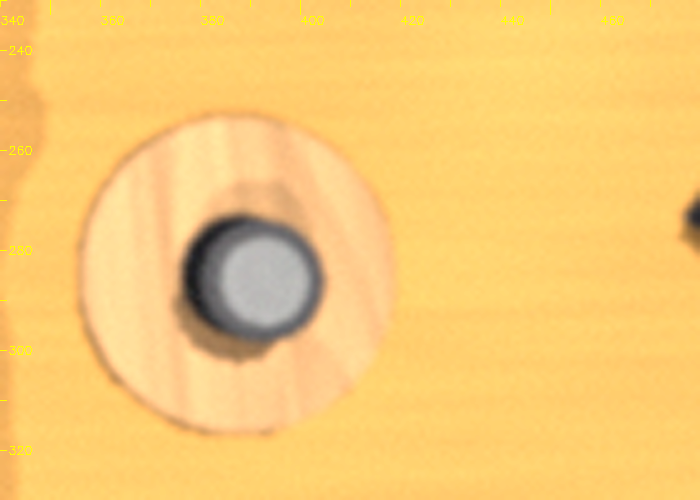

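View pics/s6.png

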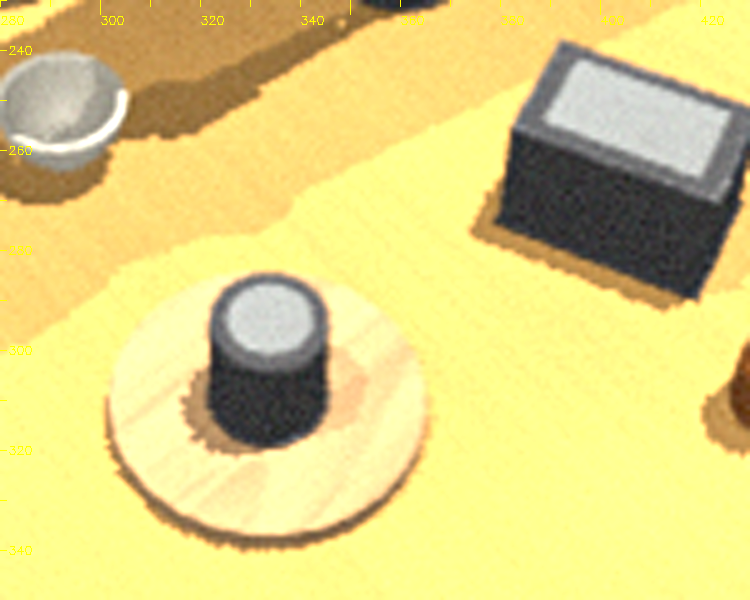

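round_medium sits flat: top-view centre (392.6,285.8), side (333.4,293.6), both as predicted. round_large's top is at (322,240). Gripping it.

servo_tool(
  increments=[
    [[0.002, 0.001, 0.04, 0, 0, 0, 1], [0.002, 0.001, 0.07, 0, 0, 0, 1], [0.002, 0.001, 0.095, 0, 0, 0, 1], [0.002, 0.001, 0.115, 0, 0, 0, 1], [0.002, 0.001, 0.13, 0, 0, 0, 1], [0.002, 0.001, 0.13, 0, 0, 0, 1], [0.002, 0.001, 0.13, 0, 0, 0, -1], [0.002, 0.001, 0.13, 0, 0, 0, -1], [0.002, 0.001, 0.13, 0, 0, 0, -1], [0.002, 0.001, 0.13, 0, 0, 0, -1], [0.002, 0.001, 0.13, 0, 0, 0, -1], [0.002, 0.001, 0.13, 0, 0, 0, -1], [0.002, 0.001, 0.13, 0, 0, 0, -1]],
  ],
  squeeze=30,
)

```text
time_s: 15.8
tool_pos: [0.6684, -0.0014, 0.0324]
tool_rot: [179.9, -0.0, 90.0]
force: [-2.5, -0.1, 5.2]
grip_width: 0.0672
```

servo_tool(
  increments=[
    [[0, 0, -0.01, 0, 0, 0, -1], [0, 0, -0.04, 0, 0, 0, -1], [0, 0, -0.08, 0, 0, 0, -1], [-0.02, -0.025, -0.12, 0, 0, 0, -1], [-0.17, -0.216, -0.125, 0, 0, 0, -1], [-0.17, -0.216, -0.125, 0, 0, 0, -1], [-0.17, -0.216, -0.125, 0, 0, 0, -1], [-0.17, -0.216, -0.125, 0, 0, 0, -1], [-0.17, -0.216, -0.125, 0, 0, 0, -1], [-0.17, -0.216, -0.125, 0, 0, 0, -1], [-0.17, -0.216, -0.125, 0, 0, 0, -1], [-0.17, -0.216, -0.125, 0, 0, 0, -1], [-0.17, -0.216, -0.125, 0, 0, 0, -1], [-0.17, -0.216, -0.125, 0, 0, 0, -1], [-0.17, -0.216, -0.125, 0, 0, 0, -1]],
  ],
)

```text
time_s: 17.3
tool_pos: [0.4522, -0.171, 0.1558]
tool_rot: [-180.0, 0.0, 90.1]
force: [1.1, -0.2, -0.8]
grip_width: 0.0672
```

Run:
```python
from h import *
o=env.get_obs();print(o['tool_pos'],o['tool_rot'],o['force'],o['grip_width'])
c=cam("wrist");im=c["frame"].copy()
cv2.imwrite('pics/w7.png',im)
p=o['tool_pos'];z=p[2]-.0315; print(proj(c,[[p[0],p[1],z+.064],[p[0]-.0335,p[1],z+.064],[p[0]+.0335,p[1],z+.064],[p[0]+.035,p[1],z],[p[0]-.035,p[1],z],[p[0],p[1]+.035,z]]).round(1))
c=cam("side");cv2.imwrite('pics/s7.png',crop(c['frame'],250,180,160,130,5))
print(proj(c,[[p[0]+.035*np.cos(a),p[1]+.035*np.sin(a),z] for a in np.arange(0,6.3,.785)]).round(1))
```

```text
[ 0.45223978 -0.17104682  0.15583796] [-1.79963042e+02  2.68060873e-02  9.00962345e+01] [ 1.12622311 -0.19856106 -0.82777611] 0.06721767153242546
[[319.2 335.3]
 [224.3 335.2]
 [414.  335.3]
 [389.2 275.7]
 [250.5 275.6]
 [319.8 207. ]]
[[349.1 265.2]
 [336.5 259.8]
 [322.8 262.7]
 [315.6 272.3]
 [319.2 283.4]
 [332.2 289.3]
 [346.6 286.2]
 [353.5 276. ]
 [349.1 265.2]]
```

View pics/w7.png

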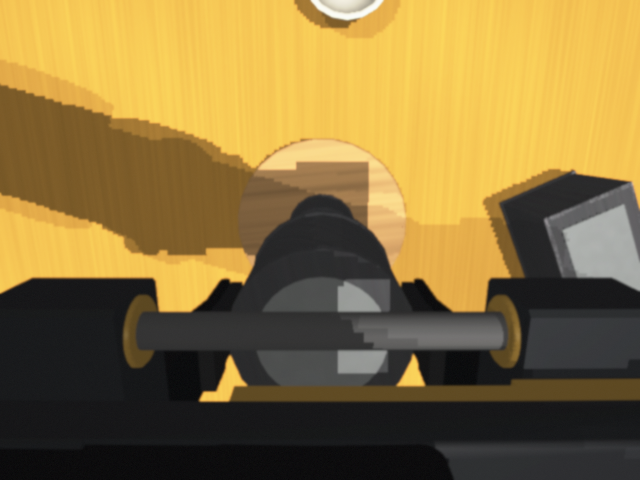

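View pics/s7.png

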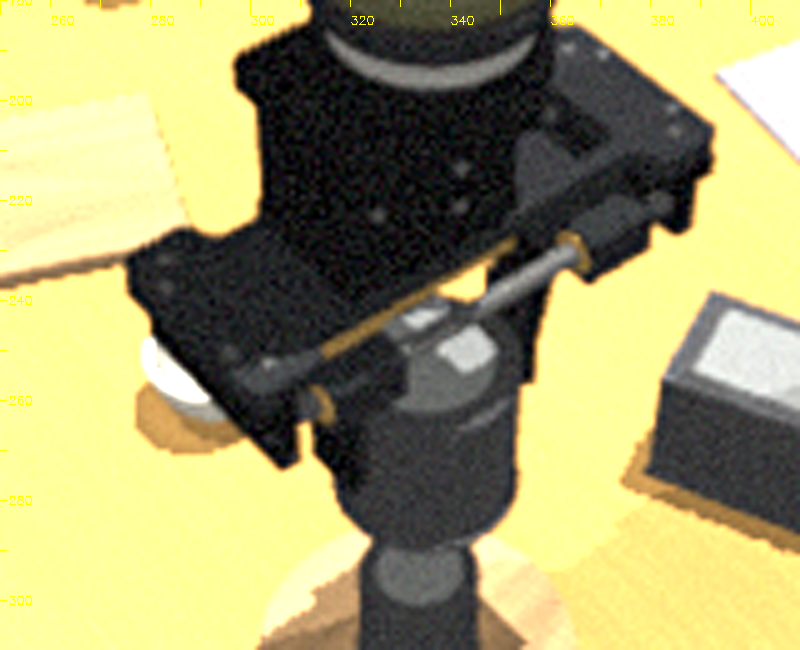

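round_large is held level above the pair (side view: rim bottom at (335,289), as predicted; wrist view: rim far edge at y≈212). I'll lower it.

servo_tool(
  increments=[
    [[0.001, 0, 0.02, 0, 0, 0, -1], [0.001, 0, 0.04, 0, 0, 0, -1], [0.001, 0, 0.055, 0, 0, 0, -1], [0.001, 0, 0.07, 0, 0, 0, -1], [0.001, 0, 0.085, 0, 0, 0, -1], [0.001, 0, 0.1, 0, 0, 0, -1], [0.001, 0, 0.108, 0, 0, 0, -1], [0.001, 0, 0.111, 0, 0, 0, -1], [0.001, 0, 0.111, 0, 0, 0, -1]],
  ],
)

```text
time_s: 18.3
tool_pos: [0.452, -0.1706, 0.0451]
tool_rot: [-180.0, 0.0, 90.0]
force: [0.1, -0.9, 0.0]
grip_width: 0.067
```

servo_tool(
  increments=[
    [[0, 0, 0.001, 0, 0, 0, -1], [0, 0, 0.001, 0, 0, 0, 1], [0, 0, 0.001, 0, 0, 0, 1], [0, 0, 0.001, 0, 0, 0, 1], [0, 0, -0.03, 0, 0, 0, 1], [0, 0, -0.08, 0, 0, 0, 1], [0, 0, -0.11, 0, 0, 0, 1], [-0.218, 0.034, -0.11, 0, 0, -50.5, 1], [-0.218, 0.034, -0.11, 0, 0, -50.5, 1], [-0.218, 0.034, -0.11, 0, 0, -50.5, 1], [-0.218, 0.034, -0.11, 0, 0, -50.5, 1], [-0.218, 0.034, -0.11, 0, 0, -50.5, 1], [-0.218, 0.034, -0.11, 0, 0, -50.5, 1], [-0.218, 0.034, -0.11, 0, 0, -50.5, 1], [-0.218, 0.034, -0.11, 0, 0, -50.5, 1], [-0.218, 0.034, -0.11, 0, 0, -50.5, 1], [-0.218, 0.034, -0.11, 0, 0, -50.5, 1]],
  ],
)

```text
time_s: 20.0
tool_pos: [0.4864, -0.3877, 0.1551]
tool_rot: [180.0, 0.0, 140.5]
force: [-0.2, -0.1, -0.1]
grip_width: 0.0871
```

Run:
```python
from h import *
c=cam("wrist");im=c["frame"].copy();o=env.get_obs();print(o['tool_pos'],o['tool_rot'],o['force'],o['grip_width'])
cv2.imwrite('pics/w8.png',im)
def box(x,y,yaw,l,w,z):
    a=np.radians(yaw);u=np.array([np.cos(a),np.sin(a)]);v=np.array([-u[1],u[0]])
    return [[*(np.array([x,y])+s*l/2*u+t*w/2*v),z] for s,t in((1,1),(1,-1),(-1,-1),(-1,1),(0,0))]
print(proj(c,box(.4856,-.389,140.5,.062,.034,.04)).round(1))
c=cam("side");print(proj(c,[[.452,-.1706,.076]]))
cv2.imwrite('pics/s8.png',crop(c['frame'],280,230,150,120,5))
```

```text
[ 0.4863819  -0.38762368  0.15516058] [1.79963280e+02 2.58099117e-03 1.40509210e+02] [ 0.32190119  0.17774858 -0.12619246] 0.0868799712929425
[[294.2 192.3]
 [343.9 192.3]
 [342.8 278. ]
 [295.8 278.1]
 [319.2 236.3]]
[[333.94640789 289.97341503]]
```

View pics/w8.png

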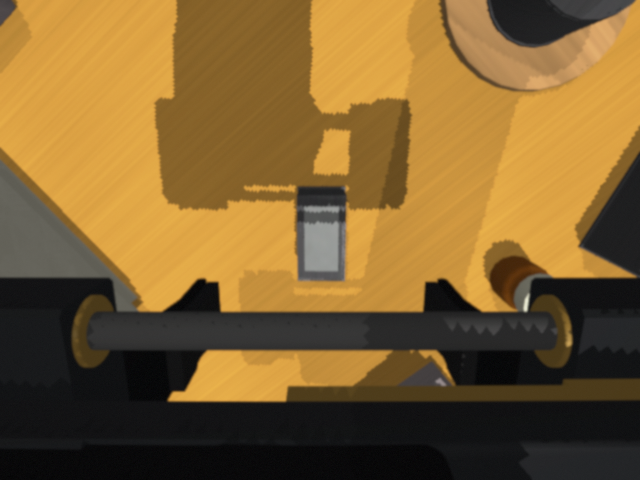

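View pics/s8.png

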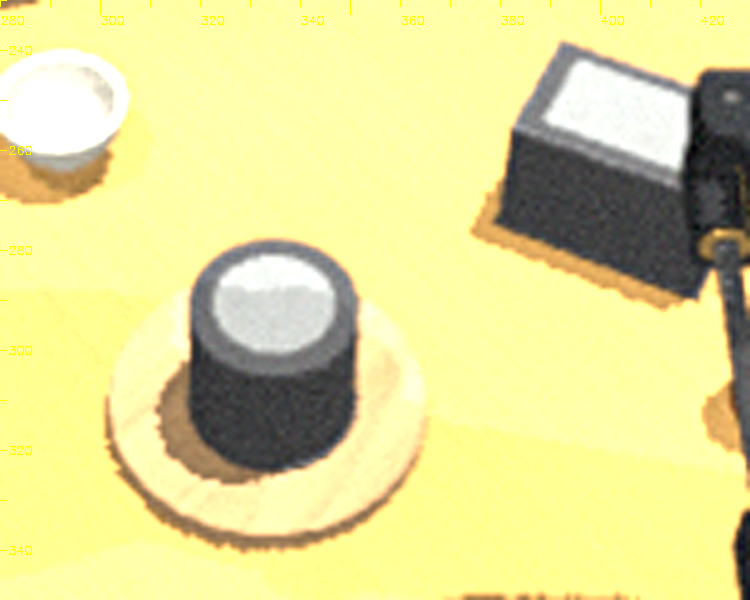

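round_large sits flat, with its top at (334.2,290.2) in the side view against a prediction of (333.9,290.0). loaf_small lies square to the jaws at x 297–345. Gripping it.

servo_tool(
  increments=[
    [[-0.001, 0.0005, 0.04, 0, 0, 0, 1], [-0.001, 0.0005, 0.08, 0, 0, 0, 1], [-0.001, 0.0005, 0.11, 0, 0, 0, 1], [-0.001, 0.0005, 0.133, 0, 0, 0, 1], [-0.001, 0.0005, 0.143, 0, 0, 0, 1], [-0.001, 0.0005, 0.143, 0, 0, 0, 1], [-0.001, 0.0005, 0.143, 0, 0, 0, -1], [-0.001, 0.0005, 0.143, 0, 0, 0, -1], [-0.001, 0.0005, 0.143, 0, 0, 0, -1], [-0.001, 0.0005, 0.143, 0, 0, 0, -1], [-0.001, 0.0005, 0.143, 0, 0, 0, -1], [-0.001, 0.0005, 0.143, 0, 0, 0, -1], [-0.001, 0.0005, 0.143, 0, 0, 0, -1], [-0.001, 0.0005, 0.143, 0, 0, 0, -1], [-0.001, 0.0005, 0.143, 0, 0, 0, -1]],
  ],
  squeeze=25,
)

```text
time_s: 21.6
tool_pos: [0.4871, -0.3887, 0.012]
tool_rot: [180.0, -0.0, 140.5]
force: [0.0, 0.3, -0.1]
grip_width: 0.0338
```

Run:
```python
from h import *
o=env.get_obs();print(o['tool_pos'],o['tool_rot'],o['force'],o['grip_width'])
p=o['tool_pos']
inc(p,o['tool_rot'][2],[.465,.1588,.15],157.5)
```

```text
[ 0.48710155 -0.38867243  0.01202548] [ 1.79994553e+02 -5.68763041e-03  1.40533216e+02] [ 0.00364163  0.33045228 -0.10798491] 0.03384114972025518
inc [ 0.3651  0.4086 -0.138 ] rz -16.97 dist 0.565
```

servo_tool(
  increments=[
    [[0, 0, -0.02, 0, 0, 0, -1], [0, 0, -0.06, 0, 0, 0, -1], [0, 0, -0.11, 0, 0, 0, -1], [0, 0, -0.138, 0, 0, 0, -1], [0.365, 0.4085, -0.138, 0, 0, -17, -1], [0.365, 0.4085, -0.138, 0, 0, -17, -1], [0.365, 0.4085, -0.138, 0, 0, -17, -1], [0.365, 0.4085, -0.138, 0, 0, -17, -1], [0.365, 0.4085, -0.138, 0, 0, -17, -1], [0.365, 0.4085, -0.138, 0, 0, -17, -1], [0.365, 0.4085, -0.138, 0, 0, -17, -1], [0.365, 0.4085, -0.138, 0, 0, -17, -1], [0.365, 0.4085, -0.138, 0, 0, -17, -1], [0.365, 0.4085, -0.138, 0, 0, -17, -1], [0.365, 0.4085, -0.138, 0, 0, -17, -1], [0.365, 0.4085, -0.138, 0, 0, -17, -1], [0.365, 0.4085, -0.138, 0, 0, -17, -1], [0.365, 0.4085, -0.138, 0, 0, -17, -1], [0.365, 0.4085, -0.138, 0, 0, -17, -1]],
  ],
)

```text
time_s: 23.5
tool_pos: [0.4653, 0.1568, 0.15]
tool_rot: [-180.0, 0.0, 157.4]
force: [-0.4, -1.0, 0.1]
grip_width: 0.0338
```

```bash
cat >> h.py <<'E'
def box(x,y,yaw,l,w,z):
    a=np.radians(yaw);u=np.array([np.cos(a),np.sin(a)]);v=np.array([-u[1],u[0]])
    return [[*(np.array([x,y])+s*l/2*u+t*w/2*v),z] for s,t in((1,1),(1,-1),(-1,-1),(-1,1),(0,0))]
E
python3 - <<'E'
from h import *
o=env.get_obs();print(o['tool_pos'],o['tool_rot'],o['force'],o['grip_width'])
c=cam("wrist");im=c["frame"].copy()
print(proj(c,box(.465,.1588,157.5,.15,.11,.012)).round(1))
p=o['tool_pos'];print(proj(c,box(p[0],p[1],157.5,.065,.037,p[2]-.012)).round(1))
cv2.imwrite('pics/w9.png',im)
E
```

```text
[0.46529207 0.15683709 0.15001757] [-1.79985966e+02  3.17777419e-03  1.57357896e+02] [-0.36230475 -1.02571654  0.1330022 ] 0.03384716231389726
[[246.7 124.9]
 [401.3 124.3]
 [392.7 318.4]
 [256.  318.9]
 [324.2 227.5]]
[[280.  219.4]
 [364.4 219.1]
 [361.2 352.5]
 [284.  352.7]
 [322.4 288.9]]
```

View pics/w9.png

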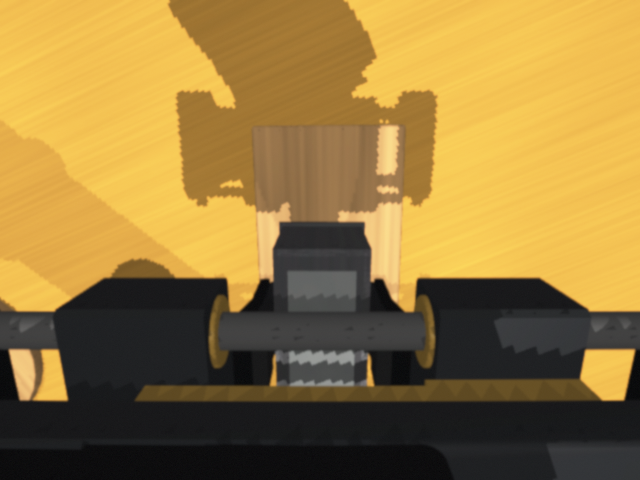

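loaf_small is square with the board. The board's far corners at (253,126) and (405,125) show it about 3 mm further along the jaw axis, so I'll correct that and lower.

servo_tool(
  increments=[
    [[0, 0.003, 0.04, 0, 0, 0, -1], [0, 0.003, 0.08, 0, 0, 0, -1], [0, 0.003, 0.105, 0, 0, 0, -1], [0, 0.003, 0.12, 0, 0, 0, -1], [0, 0.003, 0.1255, 0, 0, 0, -1], [0, 0.003, 0.1255, 0, 0, 0, -1], [0, 0.003, 0.1255, 0, 0, 0, 1], [0, 0.003, 0.1255, 0, 0, 0, 1], [0, 0.003, 0.1255, 0, 0, 0, 1], [0, 0.003, 0.1255, 0, 0, 0, 1], [0, 0.003, 0.1255, 0, 0, 0, 1], [0, 0.003, 0.09, 0, 0, 0, 1], [0, 0.003, 0.05, 0, 0, 0, 1], [0, 0.003, 0, 0, 0, 0, 1], [0, 0.003, -0.02, 0, 0, 0, 1]],
  ],
)

```text
time_s: 25.05
tool_pos: [0.4684, 0.1622, 0.1749]
tool_rot: [179.7, 0.3, 157.5]
force: [0.6, -0.0, -0.4]
grip_width: 0.0861
```

Run:
```python
from h import *
o=env.get_obs();print(o['tool_pos'],o['tool_rot'],o['force'],o['grip_width'])
c=cam("wrist");im=c["frame"].copy()
print(proj(c,box(.466,.160,157.5,.062,.034,.052)).round(1))
cv2.imwrite('pics/w10.png',im)
inc([.4663,.1608,.170],157.5,[.638,-.1835,.17],115.5)
```

```text
[0.46835013 0.16223228 0.17494767] [179.68401509   0.269032   157.52138767] [ 0.64675999 -0.01221396 -0.36819697] 0.08606866415129696
[[292.5 187.8]
 [341.  187.8]
 [340.  271.6]
 [294.1 271.7]
 [316.9 230.9]]
inc [-0.2904 -0.2524 -0.    ] rz 42.0 dist 0.385
```

View pics/w10.png

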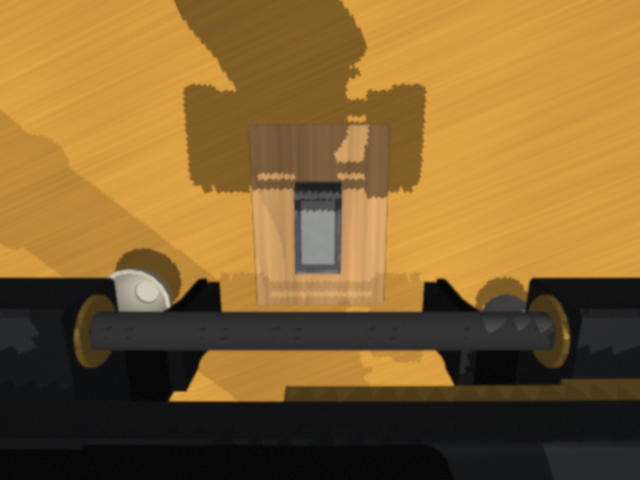

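loaf_small stands in the middle of the oblong board, lengthwise, x 294–341. Next is loaf_large.

servo_tool(
  increments=[
    [[-0.29, -0.2525, 0, 0, 0, 42, 1], [-0.29, -0.2525, 0, 0, 0, 42, 1], [-0.29, -0.2525, 0, 0, 0, 42, 1], [-0.29, -0.2525, 0, 0, 0, 42, 1], [-0.29, -0.2525, 0, 0, 0, 42, 1], [-0.29, -0.2525, 0, 0, 0, 42, 1], [-0.29, -0.2525, 0, 0, 0, 42, 1], [-0.29, -0.2525, 0, 0, 0, 42, 1], [-0.29, -0.2525, 0, 0, 0, 42, 1], [-0.29, -0.2525, 0, 0, 0, 42, 1], [-0.29, -0.2525, 0, 0, 0, 42, 1], [-0.29, -0.2525, 0, 0, 0, 42, 1], [-0.29, -0.2525, 0, 0, 0, 42, 1], [-0.29, -0.2525, 0, 0, 0, 42, 1]],
  ],
)

```text
time_s: 26.5
tool_pos: [0.6377, -0.1817, 0.1703]
tool_rot: [180.0, -0.0, 115.6]
force: [-0.3, -0.3, 0.2]
grip_width: 0.0872
```

Run:
```python
from h import *
o=env.get_obs();print(o['tool_pos'],o['tool_rot'],o['force'],o['grip_width'])
c=cam("wrist");im=c["frame"].copy()
print(proj(c,box(.638,-.1835,115.5,.092,.058,.064)).round(1))
cv2.imwrite('pics/w11.png',im)
c=cam("top");cv2.imwrite('pics/t11.png',crop(c['frame'],180,220,120,110,5))
print(proj(c,box(.466,.160,157.5,.062,.034,.052)).round(1))
```

```text
[ 0.63769347 -0.18172938  0.17034087] [ 1.79960307e+02 -1.47008242e-02  1.15610446e+02] [-0.28906923 -0.27641165  0.23455746] 0.08716714840589368
[[275.7 173.6]
 [364.2 173.7]
 [360.6 304.2]
 [279.2 304.2]
 [319.9 241.7]]
[[223.8 298.4]
 [207.5 291.9]
 [219.9 262.2]
 [236.  268.7]
 [221.8 280.3]]
```

View pics/w11.png

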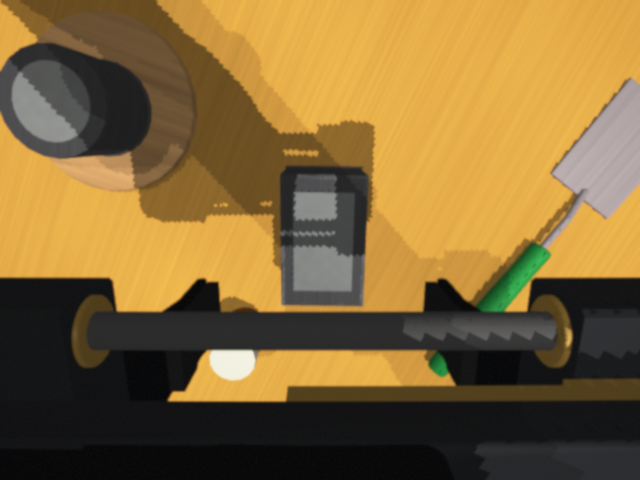

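View pics/t11.png

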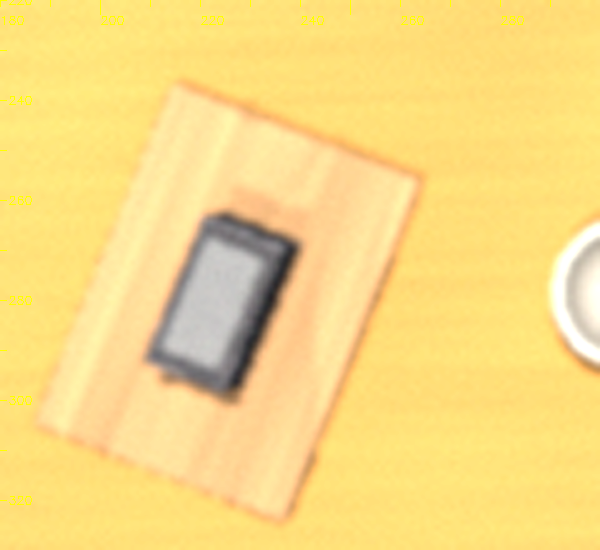

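loaf_large lies square to the jaws (x 282–365, about 1.6 mm off). The jar at (233,355) is clear of the fingers. loaf_small is lined up with the board, centred at (222.6,279.8) in the top view. Gripping loaf_large.

servo_tool(
  increments=[
    [[0, 0.0015, 0.04, 0, 0, 0, 1], [0, 0.0015, 0.08, 0, 0, 0, 1], [0, 0.0015, 0.105, 0, 0, 0, 1], [0, 0.0015, 0.125, 0, 0, 0, 1], [0, 0.0015, 0.139, 0, 0, 0, 1], [0, 0.0015, 0.139, 0, 0, 0, 1], [0, 0.0015, 0.139, 0, 0, 0, -1], [0, 0.0015, 0.139, 0, 0, 0, -1], [0, 0.0015, 0.139, 0, 0, 0, -1], [0, 0.0015, 0.139, 0, 0, 0, -1], [0, 0.0015, 0.139, 0, 0, 0, -1], [0, 0.0015, 0.139, 0, 0, 0, -1], [0, 0.0015, 0.139, 0, 0, 0, -1], [0, 0.0015, 0.139, 0, 0, 0, -1]],
  ],
  squeeze=35,
)

```text
time_s: 28.0
tool_pos: [0.6394, -0.1822, 0.0318]
tool_rot: [179.9, 0.0, 115.5]
force: [-1.1, 0.1, 5.4]
grip_width: 0.0578
```

Run:
```python
from h import *
o=env.get_obs();print(o['tool_pos'],o['tool_rot'],o['force'],o['grip_width'])
inc(o['tool_pos'],115.5,[.4665,.159,.16],157.5)
```

```text
[ 0.63939702 -0.18218746  0.03180085] [1.79948541e+02 2.33947748e-02 1.15533842e+02] [-1.11748028  0.06398661  5.41316353] 0.057813122387817245
inc [ 0.3824 -0.0092 -0.1282] rz -42.0 dist 0.403
```

servo_tool(
  increments=[
    [[0, 0, -0.01, 0, 0, 0, -1], [0, 0, -0.04, 0, 0, 0, -1], [0, 0, -0.08, 0, 0, 0, -1], [0, 0, -0.12, 0, 0, 0, -1], [0.05, 0, -0.128, 0, 0, -5, -1], [0.382, -0.009, -0.128, 0, 0, -42, -1], [0.382, -0.009, -0.128, 0, 0, -42, -1], [0.382, -0.009, -0.128, 0, 0, -42, -1], [0.382, -0.009, -0.128, 0, 0, -42, -1], [0.382, -0.009, -0.128, 0, 0, -42, -1], [0.382, -0.009, -0.128, 0, 0, -42, -1], [0.382, -0.009, -0.128, 0, 0, -42, -1], [0.382, -0.009, -0.128, 0, 0, -42, -1], [0.382, -0.009, -0.128, 0, 0, -42, -1], [0.382, -0.009, -0.128, 0, 0, -42, -1], [0.382, -0.009, -0.128, 0, 0, -42, -1], [0.382, -0.009, -0.128, 0, 0, -42, -1]],
  ],
)

```text
time_s: 29.7
tool_pos: [0.4667, 0.1575, 0.159]
tool_rot: [-180.0, -0.0, 157.4]
force: [0.2, 0.5, -1.5]
grip_width: 0.0575
```

Run:
```python
from h import *
o=env.get_obs();print(o['tool_pos'],o['tool_rot'],o['force'],o['grip_width'])
c=cam("wrist");im=c["frame"].copy();p=o['tool_pos']
print(proj(c,box(p[0],p[1],157.5,.095,.061,p[2]-.031)).round(1))
cv2.imwrite('pics/w12.png',im)
c=cam("side");cv2.imwrite('pics/s12.png',crop(c['frame'],190,130,150,120,5))
print(proj(c,box(p[0],p[1],157.5,.095,.061,p[2]-.031)).round(1))
```

```text
[0.46666238 0.1575432  0.15896831] [-1.79986798e+02 -1.67717999e-03  1.57396603e+02] [ 0.1973407   0.45233698 -1.47820911] 0.0574947920147547
[[257.8 180.6]
 [386.4 180.2]
 [379.7 359.4]
 [265.4 359.7]
 [322.3 275.3]]
[[229.6 193. ]
 [226.6 176.4]
 [267.3 169.3]
 [272.  185.4]
 [248.9 180.8]]
```

View pics/w12.png

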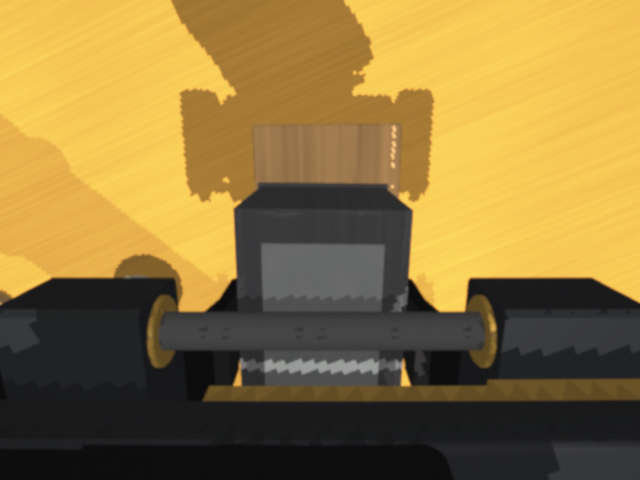

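View pics/s12.png

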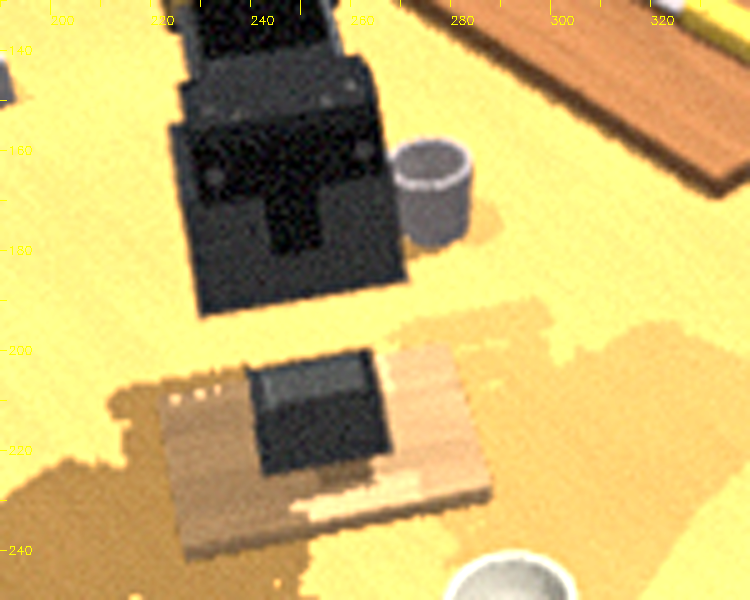

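loaf_large is held level above loaf_small (side view: rim corners at (229.6,193) and (271,186), as predicted). I'll lower it.

servo_tool(
  increments=[
    [[0.001, 0, 0.03, 0, 0, 0, -1], [0.001, 0, 0.05, 0, 0, 0, -1], [0.001, 0, 0.065, 0, 0, 0, -1], [0.001, 0, 0.08, 0, 0, 0, -1], [0.001, 0, 0.095, 0, 0, 0, -1], [0.001, 0, 0.108, 0, 0, 0, -1], [0.001, 0, 0.1145, 0, 0, 0, -1], [0.001, 0, 0.1145, 0, 0, 0, -1], [0.001, 0, 0.1145, 0, 0, 0, -1]],
  ],
)

```text
time_s: 30.7
tool_pos: [0.4657, 0.1592, 0.0448]
tool_rot: [180.0, 0.0, 157.5]
force: [-0.2, 0.5, -1.0]
grip_width: 0.0575
```

Release, rise, and back away towards the start side for a clear view.

servo_tool(
  increments=[
    [[0, 0, 0.001, 0, 0, 0, -1], [0, 0, 0.001, 0, 0, 0, 1], [0, 0, 0.001, 0, 0, 0, 1], [0, 0, 0.001, 0, 0, 0, 1], [0, 0, 0.001, 0, 0, 0, 1], [0, 0, -0.03, 0, 0, 0, 1], [0, 0, -0.07, 0, 0, 0, 1], [0, 0, -0.12, 0, 0, 0, 1], [0, 0.04, -0.15, 0, 0, 0, 1], [0, 0.25, -0.15, 0, 0, 0, 1], [0, 0.25, -0.15, 0, 0, 0, 1], [0, 0.25, -0.15, 0, 0, 0, 1], [0, 0.25, -0.15, 0, 0, 0, 1], [0, 0.25, -0.15, 0, 0, 0, 1], [0, 0.25, -0.15, 0, 0, 0, 1], [0, 0.25, -0.15, 0, 0, 0, 1]],
  ],
)

```text
time_s: 32.3
tool_pos: [0.561, 0.3884, 0.1943]
tool_rot: [-179.9, 0.0, 157.5]
force: [0.3, -0.4, 0.8]
grip_width: 0.087
```

Run:
```python
from h import *
o=env.get_obs();print(o['time_s'],o['tool_pos'],o['tool_rot'],o['force'],o['grip_width'])
c=cam("top");cv2.imwrite('pics/t13.png',c['frame']);cv2.imwrite('pics/t13c.png',crop(c['frame'],180,220,120,110,5));cv2.imwrite('pics/t13d.png',crop(c['frame'],340,230,120,100,5))
print(proj(c,box(.4665,.159,157.5,.092,.058,.076)).round(1),proj(c,[[.452,-.1706,.076]]))
c=cam("side");cv2.imwrite('pics/s13.png',c['frame']);cv2.imwrite('pics/s13c.png',crop(c['frame'],190,130,150,120,5))
print(proj(c,box(.4665,.159,157.5,.092,.058,.076)).round(1))
```

```text
32.3 [0.56099226 0.3884369  0.19433616] [-1.79908871e+02  2.19382697e-02  1.57464316e+02] [ 0.27911    -0.36717812  0.78650851] 0.0870419090768264
[[224.7 309. ]
 [196.2 297.6]
 [215.  252.3]
 [243.4 263.6]
 [219.9 280.5]] [[393.76673333 286.19609892]]
[[233.4 209.5]
 [230.5 193.6]
 [268.5 186.8]
 [272.9 202.2]
 [251.4 197.8]]
```

View pics/t13.png

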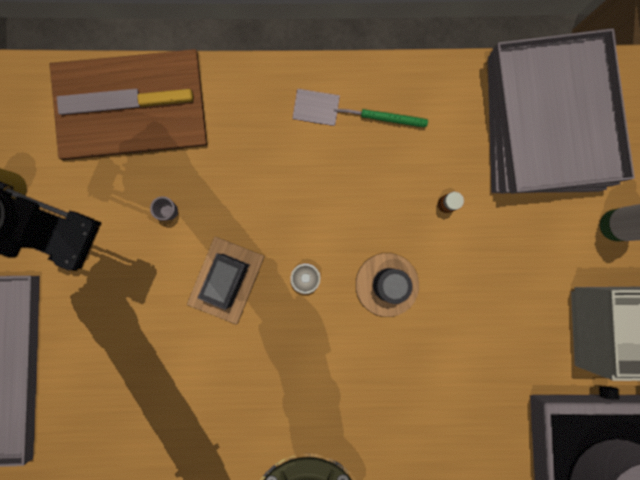

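View pics/t13c.png

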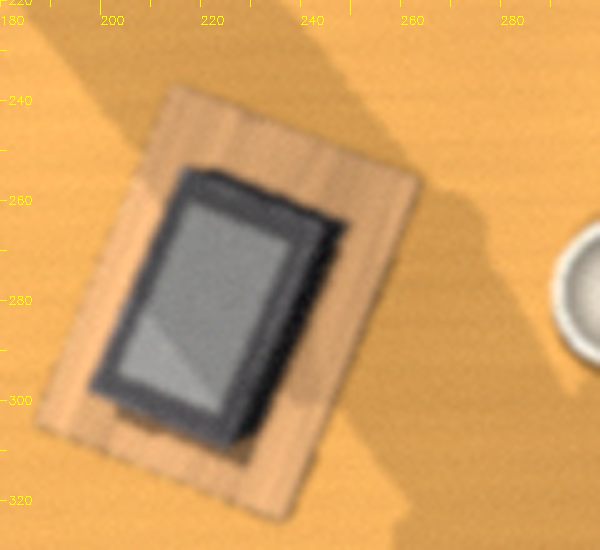

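View pics/t13d.png

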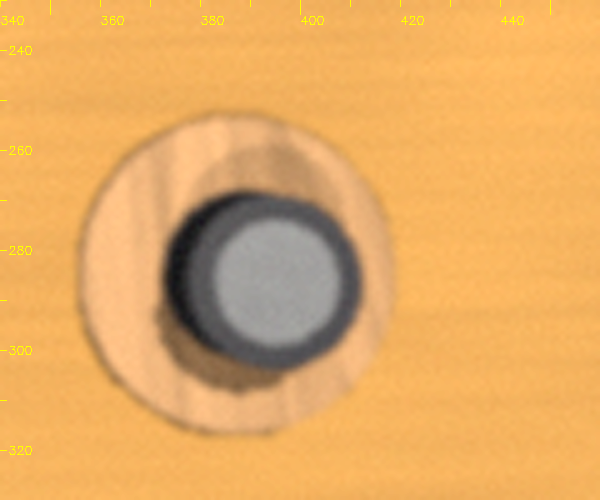

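View pics/s13.png

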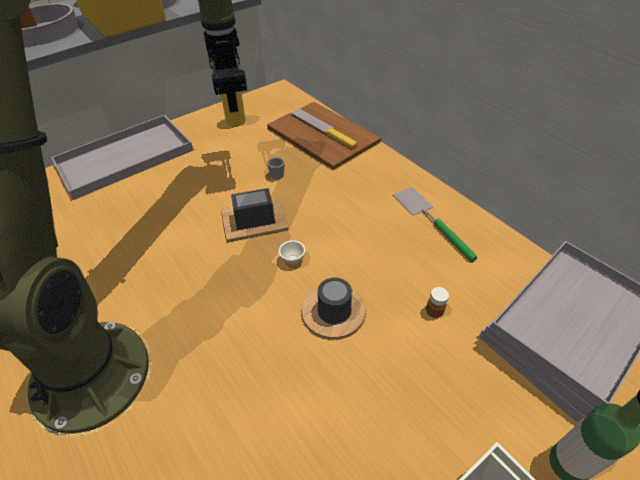

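View pics/s13c.png

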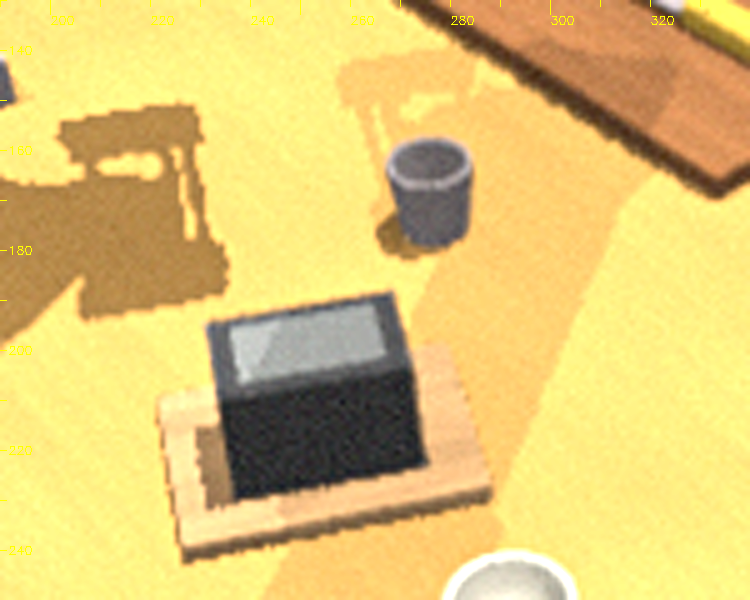

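Both sets are nested and flat. The round stack's top is at (395,286) and the loaf's at (220,280) in the top view, with side corners within 2 px of the seated prediction. The ramekin (305,278), jar (452,202) and cup (164,209) are where they began, and the arm is clear. Handing in.

Run:
```python
from cell import env
print(env.sign_off())
```

```text
the job is handed in; nothing more can be done
None
```

The job is done and handed in. The three round moulds are nested smallest first on the round board, and the two loaf moulds are nested lengthwise on the oblong board. It took about 32 s of the 128 s allowed.

- **Seating:** the last top and side views show only the largest mould of each set. Both sit flat and upright, with their tops within about 2 pixels of where a seated mould should be.
- **Centring:** both stacks sit within a few millimetres of their board's centre, and the loaf lies along the board. The round stack's top read about 1 pixel off, roughly 2.5 mm in y, well inside the 20 mm allowed.
- **Other items:** the dish, jar and cup look unmoved, and the gripper is open and clear of everything.
- **Disagreements:** two-view heights of the boards came out 2–4 mm below the stated 12 mm. The oblong board read about 3 mm further along the jaw axis in the wrist view than in the fixed cameras, and I shifted the small loaf mould by that much. The grip on the smallest round mould read 26.4–26.8 mm against its 28 mm diameter, but it held and stood straight.
- **Not checked:** the inner moulds can't be seen once covered. I judged them by views taken before covering and by the outer moulds sitting at full depth.

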